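# Tray up the parts of a dismantled receiver

### The arm

A 7-joint arm with a two-finger parallel gripper is mounted at the origin on the work surface. World frame = base frame: x ahead of the robot, y to its left, z up, the work surface at z = 0. Lengths are in m, angles in rad, forces in N, time in s.
With the tool pointing down it reaches from about 0.425 to 0.95 m from the base axis. Payload 16.7 kg.
Tool frame: the origin (TCP) lies between the finger pads; the fingertips stand 17 mm ahead of it and the grasp point (between the pads) lies 2 mm behind it (nose_length is the distance from the TCP to the fingertips, in m); x points along the fingers, y is the direction in which the jaws open and shut, and the axes are right-handed (so a half turn about x gives the same grasp; the last joint's range is limited). The gripper opens to 94 mm and grips with 3 to 60 N. Pads are 16 mm wide; open, the fingers measure 119 mm over their backs; the gripper's body (75 mm by 177 mm) begins 78 mm behind the grasp point.
Start: joints at [1.016, 0.426, 0.074, 1.606, -0.034, 1.111, -0.067], TCP at [0.266, -0.62, 0.222] pointing down, gripper open.
Joint ranges: [-2.85, 2.85], [-0.5, 2.14], [-1.23, 1.37], [0.21, 2.46], [-1.02, 4.16], [0.16, 2.05], [-2.73, 2.73]. Speed limits (rad/s): [1.89, 1.89, 2.39, 2.39, 3.01, 3.01, 3.01].

### API

Orientations are given as a unit quaternion [x, y, z, w].
In Python, from plant import goto, movel, set_joints, command_gripper, pause, inverse_kinematics, get_obs, snapshot, get_calibration, Unreachable, finish_job, nose_length gives the robot as it stands. Calls block until the motion is done:
- goto(position, orientation): joint-space move of the TCP to a pose.
- movel(position, rot=None, v=0.15, max_force=None): straight line of the TCP; rot=None keeps the orientation; v is the mean speed in m/s. With max_force (N) it stops when the force on the tool has changed by that much, and returns True; else False.
- set_joints(angles): joint-space move.
- command_gripper(opening): opening from 0.0 (shut) to 1.0 (fully open); the grip force is fixed at half the most; returns when the fingers have stopped.
- pause(seconds).
- inverse_kinematics(position, orientation): joint angles nearest the present ones, or None.
- get_obs(): the state.
- snapshot(name): name is "side" or "top" or "wrist"; returns (picture, depth): 480x640x3 uint8, blue, green, red; 480x640 float32, m along the optical axis (not along the pixel's ray), 0 where there is no reading.
- get_calibration(name): a dict with "intrinsics" (3x3 intrinsics, pixels), "eye" and "rotation" of the camera in the world. Camera axes: x right, y down, z forward; pixel columns grow to the right and rows downward; lengths in m; the calibration is good to about 2 mm. A picture is of the moment at which its call begins: read the wrist's pose just before it. get_calibration takes no time and is no camera call; for the wrist camera it gives the pose at the moment of the call.
A pose or a line that the arm cannot do raises Unreachable and nothing moves.
- finish_job(): hands the job in, once; it reports no verdict.
The state is a dict: "clock": time; "joints": joint angles; "joint_velocities": joint speeds; "joint_torque": joint torques, N m; "tcp_pos": TCP position; "tool_rot": TCP orientation; "force": force on the tool from outside, world axes, zero at the start; "wrist_torque": the same for the moment, N m; "finger_gap": opening from 0.0 (shut) to 1.0 (fully open).
Only numpy, scipy, OpenCV 4.12 (cv2) and the standard library are available. Lean on these libraries where they do the work, as an engineer would, in place of code of your own. Each camera call takes 0.05 s, during which the arm holds its last target.

### The job

First push the telescopic aerial straight down until all its tubes are fully home, before moving anything else. Then put the four parts of this receiver into the tray, each standing upright and flat on the floor of its dish: the aerial in the large round dish, the large knob in the small round dish, the transformer in the square dish and the long heat sink in the long dish. The two look-alikes, the small knob and the short heat sink, belong to another job: leave them where they are.

Things in the scene. Friction and masses are not known exactly. Their poses are not given: they have to be found in the camera images.
- aerial_rod: Telescopic aerial, loose on the mat (top 2 mm above table). Origin: top centre of its 18 mm black cap, z up. Black base 56 mm diameter, 14 high; grip the steel outer tube, 22 mm diameter, 14 to 64 mm above the underside. Middle tube and thin rod each stand 25-42 mm out and stay put; press the cap: the rod slides first (3 N), then the tube (7 N). Home: cap top 78 mm above the underside. 0.4 kg.
- knob_large: Large round black fluted control knob with an aluminium top face, 44 mm diameter, 32 mm high, loose on the mat. Origin: centre of its underside, z up. About 60 g.
- transformer: Mains transformer: dark laminated steel core 50 mm along its x, 28 mm along its y, 42 mm high, with a copper coil that bulges to 42 mm along y. Loose on the mat. Origin: centre of its underside, z up. Best gripped across the core's flat ends (50 mm, along its x). About 0.3 kg.
- sink_long: Long finned aluminium heat sink, 80 mm along its x, 30 mm along its y, 34 mm high, fins running along x. Loose on the mat. Origin: centre of its underside, z up. Grip across the 30 mm. About 0.12 kg.
- knob_small: Look-alike of the large knob: the same black fluted knob but only 28 mm diameter, 24 mm high. Origin: centre of its underside. It belongs to another job and stays on the mat.
- sink_short: Look-alike of the long heat sink: the same section, 30 mm along y and 34 mm high, but only 44 mm along its x. Origin: centre of its underside. It belongs to another job and stays on the mat.
- dish_round_large: Fixed shallow open dish of white plastic standing on the dark steel tray, 10 mm high in all, floor 4 mm thick (inner floor 4 mm above its origin, walls rise 6 mm above the floor), walls 3 mm thick. Origin: centre of its underside, which is 4 mm above the table; z up. Round, 86 mm outer and 80 mm inner diameter: for the aerial.
- dish_round_small: Fixed shallow open dish of white plastic standing on the dark steel tray, 10 mm high in all, floor 4 mm thick (inner floor 4 mm above its origin, walls rise 6 mm above the floor), walls 3 mm thick. Origin: centre of its underside, which is 4 mm above the table; z up. Round, 70 mm outer and 64 mm inner diameter: for the large knob.
- dish_square: Fixed shallow open dish of white plastic standing on the dark steel tray, 10 mm high in all, floor 4 mm thick (inner floor 4 mm above its origin, walls rise 6 mm above the floor), walls 3 mm thick. Origin: centre of its underside, which is 4 mm above the table; z up. Square, inside 70 by 70 mm along its x and y: for the transformer.
- dish_long: Fixed shallow open dish of white plastic standing on the dark steel tray, 10 mm high in all, floor 4 mm thick (inner floor 4 mm above its origin, walls rise 6 mm above the floor), walls 3 mm thick. Origin: centre of its underside, which is 4 mm above the table; z up. Oblong, inside 104 mm along its x and 54 mm along its y: for the long heat sink.

How it is judged:
By the outcome, as a careful person would: the job done as asked, in the order asked, and still so for the second after the job is handed in, with the robot touching nothing.
It also fails if it takes over 125 s, if anything falls off the work surface, if the arm or the gripper's body presses on something with over 40 N, if the wrist force passes 120 N, or if a joint passes its speed limit or range.

## Working session

There is one attempt and no reset: what is moved stays moved. The work goes in short steps, each a Python script; the robot and the scene stay as the last script left them, time stands still between calls to the robot, and variables do not carry over. Pictures are saved under pics/ and viewed, and the job is handed in when it is done.

```bash
ls; mkdir -p pics; python3 - <<'E'
from plant import *
import cv2, numpy as np
for n in ("top","side"):
    p,d=snapshot(n); cv2.imwrite(f"pics/{n}0.png",p); np.save(f"/tmp/{n}0.npy",d)
    c=get_calibration(n); print(n,c)
o=get_obs(); print(o["clock"],o["tcp_pos"],o["tool_rot"],o["finger_gap"],nose_length)
E
```

```text
pics
top {'intrinsics': array([[441.54384546,   0.        , 314.58512469],
       [  0.        , 441.54384546, 236.72076968],
       [  0.        ,   0.        ,   1.        ]]), 'eye': array([0.42115802, 0.01780191, 0.81786582]), 'rotation': array([-0.69542656,  0.71273278, -0.07069198,  0.0582797 ])}
side {'intrinsics': array([[552.09819509,   0.        , 324.67100184],
       [  0.        , 552.09819509, 242.87705562],
       [  0.        ,   0.        ,   1.        ]]), 'eye': array([0.10947202, 0.63117664, 0.84053404]), 'rotation': array([-0.27062512,  0.87887026, -0.37525796,  0.116321  ])}
0.1 [ 0.26629068 -0.61983738  0.2218386 ] [-0.69251221 -0.14285884  0.69270419 -0.14205315] 0.9992343094860385 0.017
```

View pics/top0.png

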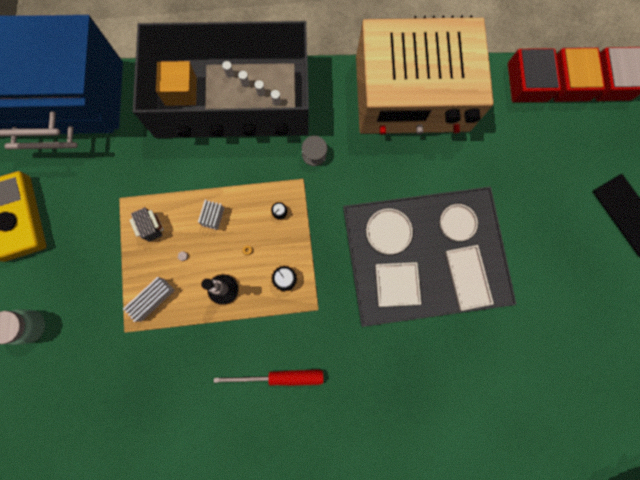

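View pics/side0.png

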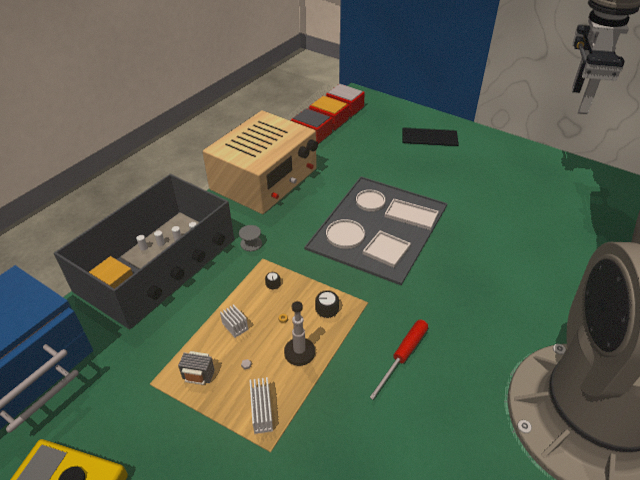

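The top view shows the mat at left: aerial base near (222,290), cap near (208,284), large knob (285,278), transformer (146,224), long sink (148,300), and look-alikes at (211,215) and (279,211). The tray dishes are at (389,231), (459,222), (398,284) and (470,277). Next I'll turn the depth into metric rectified views.

```bash
cat > h.py <<'E'
from plant import *
import cv2, numpy as np
from scipy.spatial.transform import Rotation as R
def cloud(d,c):
    K=np.array(c["intrinsics"]); v,u=np.mgrid[0:480,0:640]
    P=np.stack([(u-K[0,2])/K[0,0]*d,(v-K[1,2])/K[1,1]*d,d],-1)
    q=np.array(c["rotation"]); M=R.from_quat(q) if q.shape==(4,) else R.from_matrix(q)
    W=M.apply(P.reshape(-1,3)).reshape(480,640,3)+c["eye"]; W[d<=0]=np.nan
    return W
def rot(yaw):
    # tool x down, tool y = (cos yaw, sin yaw,0)
    x=np.array([0,0,-1.]); y=np.array([np.cos(yaw),np.sin(yaw),0]); z=np.cross(x,y)
    return R.from_matrix(np.stack([x,y,z],1)).as_quat()
def st(s=""):
    o=get_obs(); print(s,"t=%.1f"%o["clock"],np.round(o["tcp_pos"],4),"F",np.round(o["force"],1),"gap %.1fmm"%(94*o["finger_gap"]),flush=True); return o
E
python3 - <<'E'
from h import *
for n in ("top","side"):
    p=cv2.imread(f"pics/{n}0.png"); W=cloud(np.load(f"/tmp/{n}0.npy"),get_calibration(n))
    for (u,v) in ([(389,231),(250,225),(250,350),(459,222),(285,278),(208,284)] if n=="top" else [(345,235),(390,330),(327,300),(297,307)]): print(n,u,v,np.round(W[v,u],4))
    np.save(f"/tmp/W{n}.npy",W)
    if n=="top":
        Z=W[...,2]
        lab,k=None,0
        m=((Z>0.012)&(W[...,0]>0.25)&(W[...,0]<0.62)).astype(np.uint8)
        m[:,:110]=0; m[:,330:]=0; m[:180]=0; m[335:]=0
        nn,l,s,ce=cv2.connectedComponentsWithStats(m)
        for i in range(1,nn):
            if s[i,4]<20: continue
            q=W[l==i]; zt=np.nanpercentile(q[:,2],90); t=q[q[:,2]>zt-0.006]
            print(s[i],"top z %.4f"%zt,"rect",cv2.minAreaRect((t[:,:2]*1000).astype(np.float32)), "mean",np.round(t.mean(0),4))
p=cv2.imread("pics/top0.png")
cv2.imwrite("pics/c1.png",cv2.resize(p[170:340,110:320],None,fx=3.5,fy=3.5,interpolation=cv2.INTER_CUBIC))
cv2.imwrite("pics/c2.png",cv2.resize(p[180:330,335:525],None,fx=3.9,fy=3.9,interpolation=cv2.INTER_CUBIC))
E
```

```text
top 389 231 [ 0.5778 -0.1378  0.0102]
top 250 225 [0.597  0.1226 0.0017]
top 250 350 [0.3682 0.1224 0.002 ]
top 459 222 [ 0.5923 -0.2713  0.0088]
top 285 278 [0.4926 0.0565 0.0339]
top 208 284 [0.4768 0.1691 0.138 ]
[198 209  24  20 330] top z 0.0383 rect ((608.22265625, 193.65109252929688), (30.327838897705078, 31.9844913482666), 74.31178283691406) mean [0.6061 0.1931 0.0367]
[271 209  17  10 116] top z 0.0295 rect ((612.876220703125, 67.01302337646484), (13.727191925048828, 27.607614517211914), 1.3604859113693237) mean [0.6138 0.0675 0.0273]
[129 210  34  31 732] top z 0.0465 rect ((597.2210083007812, 307.2309875488281), (50.233760833740234, 40.666908264160156), 25.45743179321289) mean [0.5963 0.3073 0.0447]
[271 265  26  27 513] top z 0.0373 rect ((493.9006042480469, 58.96691131591797), (43.771541595458984, 42.89633560180664), 12.960692405700684) mean [0.4937 0.0591 0.0355]
[201 274  37  31 803] top z 0.1368 rect ((477.7830505371094, 171.50405883789062), (17.482690811157227, 16.972244262695312), 87.85993957519531) mean [0.4778 0.1713 0.1371]
[123 277  50  45 996] top z 0.0379 rect ((462.70794677734375, 299.5677490234375), (31.15994644165039, 80.84430694580078), 43.1821403503418) mean [0.4623 0.2995 0.0361]
side 345 235 [ 0.5778 -0.1344  0.007 ]
side 390 330 [0.3681 0.0349 0.0023]
side 327 300 [0.4918 0.0641 0.0358]
side 297 307 [0.4767 0.1748 0.1358]
```

View pics/c1.png

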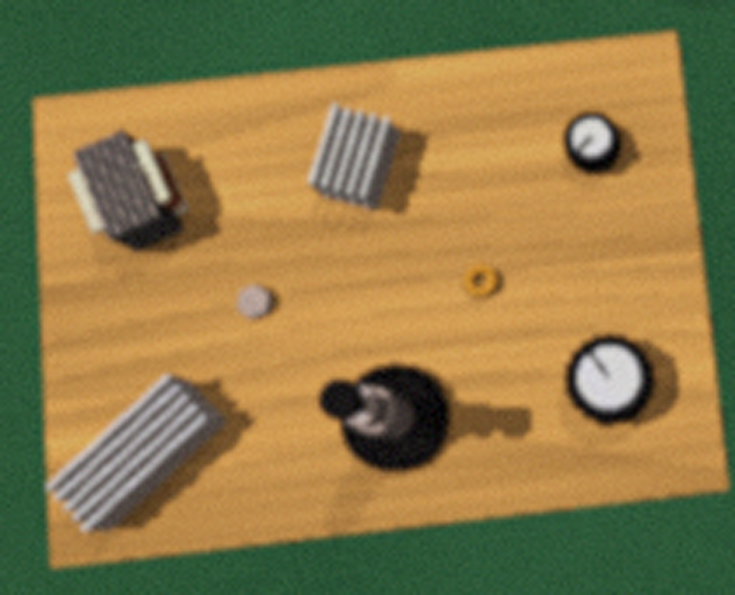

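View pics/c2.png

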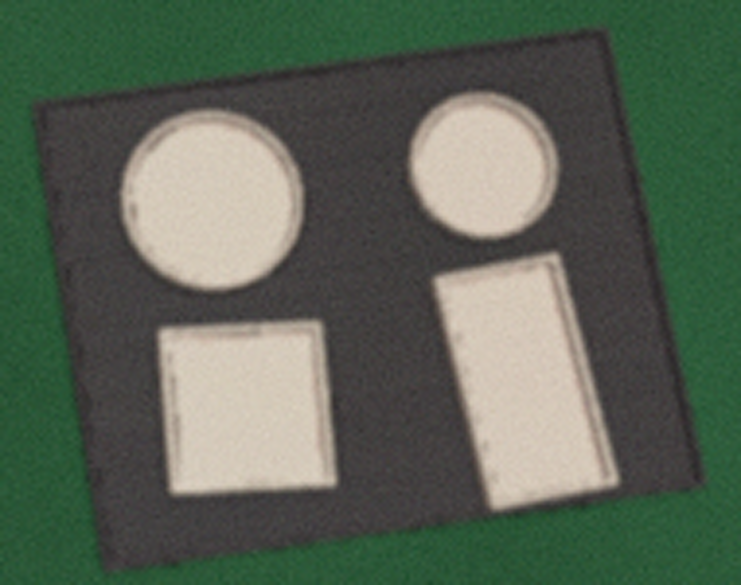

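Everything is clear in the views; now I'll measure the dish centres and the aerial axis from both cameras.

```bash
cat >> h.py <<'E'
def planepts(uv,c,z):
    K=np.array(c["intrinsics"]); uv=np.asarray(uv,float)
    r=np.stack([(uv[:,0]-K[0,2])/K[0,0],(uv[:,1]-K[1,2])/K[1,1],np.ones(len(uv))],1)
    r=R.from_quat(c["rotation"]).apply(r); e=np.array(c["eye"])
    return (e+r*((z-e[2])/r[:,2])[:,None])[:,:2]
E
python3 - <<'E'
from h import *
for n in ("top","side"):
    p=cv2.imread(f"pics/{n}0.png"); W=np.load(f"/tmp/W{n}.npy"); c=get_calibration(n)
    g=cv2.cvtColor(p,cv2.COLOR_BGR2GRAY)
    inr=(W[...,0]>.38)&(W[...,0]<.66)&(W[...,1]>-.36)&(W[...,1]<-.07)
    m=((g>115)&inr).astype(np.uint8)
    nn,l,s,ce=cv2.connectedComponentsWithStats(m)
    for i in range(1,nn):
        if s[i,4]<300: continue
        ct=max(cv2.findContours((l==i).astype(np.uint8),cv2.RETR_EXTERNAL,cv2.CHAIN_APPROX_NONE)[0],key=len)[:,0]
        q=(planepts(ct,c,0.012)*1000).astype(np.float32)
        print(n,ce[i].round(),"rect",cv2.minAreaRect(q),"circ",cv2.minEnclosingCircle(q)[0])
    # cap, base, knob
    z=W[...,2]
    near=(abs(W[...,0]-.48)<.05)&(abs(W[...,1]-.165)<.05)
    q=W[near&(z>.128)]; print(n,"cap",np.round(np.median(q,0),4),cv2.minAreaRect((q[:,:2]*1000).astype(np.float32)))
    b=W[near&(z>.010)&(z<.022)&(g<60)]; print(n,"base",cv2.minEnclosingCircle((b[:,:2]*1000).astype(np.float32)),len(b))
    t=W[near&(z>.03)&(z<.12)]; print(n,"tube",t.mean(0).round(4))
    for nm,(x,y) in dict(knob=(.494,.06),tr=(.597,.307),sink=(.462,.3)).items():
        k=(abs(W[...,0]-x)<.045)&(abs(W[...,1]-y)<.045)&(z>.028); q=W[k]
        print(n,nm,cv2.minAreaRect((q[:,:2]*1000).astype(np.float32)),np.nanpercentile(q[:,2],95).round(4))
E
```

```text
top [459. 222.] rect ((591.939697265625, -269.34625244140625), (70.43852996826172, 69.17154693603516), 88.66646575927734) circ (592.2544555664062, -269.0015869140625)
top [389. 231.] rect ((578.8281860351562, -137.5885467529297), (86.3863525390625, 85.6330795288086), 88.64017486572266) circ (578.1275634765625, -137.5408477783203)
top [469. 277.] rect ((488.3686828613281, -280.2117614746094), (112.15066528320312, 62.79486083984375), 9.658829689025879) circ (488.0738220214844, -279.75372314453125)
top [398. 284.] rect ((479.1148681640625, -148.12059020996094), (78.55818176269531, 78.61720275878906), 1.4772474765777588) circ (478.8047180175781, -147.93972778320312)
top cap [0.4782 0.171  0.1372] ((477.7830505371094, 171.50405883789062), (17.482690811157227, 16.972244262695312), 87.85993957519531)
top base ((477.343994140625, 170.11390686035156), 27.2106990814209) 465
top tube [0.4759 0.1658 0.0736]
top knob ((493.779296875, 59.24330139160156), (43.742950439453125, 43.56257629394531), 13.84057903289795) 0.038
top tr ((597.1509399414062, 307.895751953125), (50.59814453125, 42.487930297851
[... 696 characters left out ...]
5439453125), (78.36417388916016, 84.22250366210938), 1.4461513757705688) circ (481.2779846191406, -146.1591033935547)
side cap [0.4777 0.1745 0.1377] ((477.8238220214844, 173.5316162109375), (16.475982666015625, 17.337646484375), 31.123573303222656)
side base ((477.85504150390625, 174.32421875), 27.770109176635742) 444
side tube [0.4753 0.1777 0.0734]
side knob ((494.1165466308594, 62.113346099853516), (43.67924499511719, 44.388427734375), 62.10337829589844) 0.0386
side tr ((598.2695922851562, 309.4501953125), (51.398887634277344, 44.85422897338867), 22.2973575592041) 0.0482
side sink ((463.7202453613281, 300.59295654296875), (30.033010482788086, 83.27815246582031), 43.17891311645508) 0.0401
```

Both cameras agree to about 3 mm. Checking reachability before moving.

```bash
python3 - <<'E'
from h import *
o=get_obs(); M=R.from_quat(o["tool_rot"]).as_matrix(); print("tool y",M[:,1].round(3),"x",M[:,0].round(3))
d=np.deg2rad
L=dict(aer=((.478,.1725,.05),[20,-70,60,-20,90,0]),aerD=((.579,-.137,.06),[0,20,-20,-70,60,90]),
knob=((.494,.0605,.03),[0,90,-45,45]),knobD=((.593,-.269,.03),[0,90,-45,45]),
tr=((.5975,.3085,.03),[25,205]),trD=((.480,-.147,.03),[1.5,181.5,91.5,-88.5]),
sk=((.463,.3,.03),[43.2,223.2]),skD=((.489,-.279,.03),[99.7,-80.3]))
for k,(p,ys) in L.items():
    for y in ys:
        q=inverse_kinematics(p,rot(d(y))); q2=inverse_kinematics((p[0],p[1],.2),rot(d(y)))
        print(k,y,None if q is None else np.round(q,2),q2 is not None)
E
```

```text
tool y [ 0.395 -0.919 -0.001] x [-0.     0.001 -1.   ]
aer 20 [ 0.26  0.55 -0.9   2.07  0.61  0.8  -0.67] True
aer -70 [ 0.03  0.46 -0.61  2.09  0.4   0.71 -2.05] True
aer 60 [ 0.29  0.57 -0.95  2.07  0.65  0.82 -0.  ] True
aer -20 [ 0.29  0.57 -0.94  2.07  0.64  0.82 -1.39] True
aer 90 [ 0.32  0.6  -1.    2.07  0.68  0.84  0.49] True
aer 0 [ 0.26  0.55 -0.91  2.07  0.61  0.8  -1.02] True
aerD 0 [ 0.45  0.52 -0.42  1.9   0.29  0.78 -0.12] True
aerD 20 [ 0.5   0.53 -0.48  1.89  0.34  0.8   0.19] True
aerD -20 [ 0.4   0.51 -0.35  1.9   0.24  0.77 -0.44] True
aerD -70 [ 0.27  0.49 -0.19  1.91  0.13  0.75 -1.21] True
aerD 60 [ 0.53  0.54 -0.52  1.89  0.36  0.81  0.86] True
aerD 90 [ 0.56  0.55 -0.56  1.89  0.39  0.81  1.36] True
knob 0 [ 0.21  0.47 -0.55  2.12  0.4   0.65 -0.62] True
knob 90 [ 0.34  0.51 -0.71  2.11  0.52  0.7   0.85] True
knob -45 [ 0.16  0.46 -0.49  2.12  0.35  0.64 -1.36] True
knob 45 [ 0.27  0.48 -0.62  2.12  0.45  0.67  0.12] True
knobD 0 [ 0.53  0.62 -0.27  1.78  0.23  0.77  0.14] True
knobD 90 [ 0.71  0.66 -0.52  1.77  0.43  0.83  1.56] True
knobD -45 [ 0.43  0.6  -0.13  1.79  0.11  0.76 -0.55] True
knobD 45 [ 0.63  0.63 -0.41  1.78  0.34  0.8   0.84] True
tr 25 [-0.01  0.78 -0.81  1.71  0.67  0.96 -0.65] True
tr 205 [ 0.11  0.88 -1.03  1.7   0.85  1.08  2.38] True
trD 1.5 [ 0.49  0.45 -0.39  2.12  0.28  0.62 -0.06] True
trD 181.5 [-0.6   0.69  1.01  2.18 -0.88  0.77 -2.1 ] True
trD 91.5 [ 0.63  0.47 -0.55  2.11  0.4   0.66  1.4 ] True
trD -88.5 [ 0.28  0.42 -0.13  2.13  0.09  0.59 -1.46] True
sk 43.2 [ 0.16  0.79 -1.14  1.98  0.88  0.98 -0.68] True
sk 223.2 [-1.31  0.65  0.82  2.06 -0.71  0.74 -2.42] True
skD 99.7 [ 0.85  0.55 -0.56  1.98  0.43  0.73  1.77] True
skD -80.3 [ 0.43  0.49 -0.03  2.    0.02  0.65 -1.02] True
```

```bash
python3 - <<'E'
from h import *
command_gripper(0.0)
goto((.478,.1725,.22),rot(np.deg2rad(20)))
o=st("above")
c=get_calibration("wrist"); p,d=snapshot("wrist"); cv2.imwrite("pics/w1.png",p)
W=cloud(d,c); z=W[...,2]
near=(abs(W[...,0]-.478)<.04)&(abs(W[...,1]-.172)<.04)
q=W[near&(z>.125)&(z<.15)]
print(len(q), q.mean(0) if len(q) else "", cv2.minAreaRect((q[:,:2]*1000).astype(np.float32)) if len(q) else "")
print(c["eye"])
p,d=snapshot("side"); cv2.imwrite("pics/s1.png",p[100:400,150:450])
E
```

```text
above t=4.4 [0.4784 0.1718 0.2199] F [-0.5 -0.3  0.4] gap 0.3mm
611 [0.4765644  0.17381419 0.13587011] ((476.77679443359375, 173.20053100585938), (17.673612594604492, 17.63326072692871), 51.19864273071289)
[0.4511492  0.24549785 0.3821995 ]
```

View pics/w1.png

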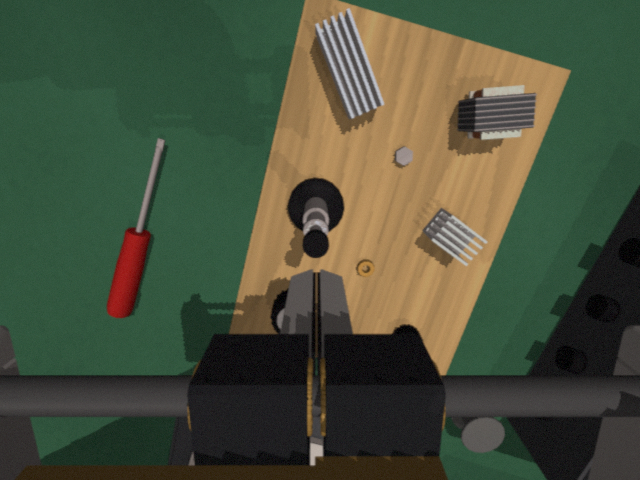

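View pics/s1.png

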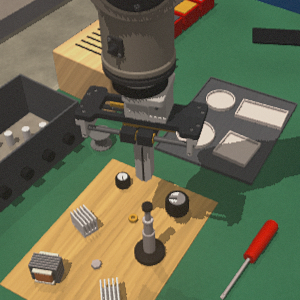

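The wrist view puts the cap at (316,242), in line with the closed fingers, and the metric centre is (0.477,0.173). Now pressing.

```bash
python3 - <<'E'
from h import *
movel((.4772,.1732,.165)); st("pre")
r=movel((.4772,.1732,.105),v=0.03,max_force=18); st(f"a {r}")
r=movel((.4772,.1732,.092),v=0.015,max_force=22); st(f"b {r}")
pause(.3); st("hold")
movel((.4772,.1732,.20)); st("up")
c=get_calibration("wrist"); p,d=snapshot("wrist"); cv2.imwrite("pics/w2.png",p[100:300,200:600])
W=cloud(d,c); z=W[...,2]
near=(abs(W[...,0]-.478)<.04)&(abs(W[...,1]-.172)<.04)
q=W[near&(z>.072)&(z<.11)]
print(len(q), q.mean(0), np.percentile(q[:,2],[5,50,95]), cv2.minAreaRect((q[:,:2]*1000).astype(np.float32)))
E
```

```text
pre t=5.0 [0.4772 0.1735 0.1653] F [ 0.1 -0.3  0.8] gap 0.5mm
a False t=7.2 [0.4772 0.1732 0.1048] F [1.4 0.  2.5] gap 0.8mm
b True t=7.8 [0.4775 0.1734 0.097 ] F [-4.1 -2.4 16.5] gap 0.5mm
hold t=8.1 [0.4774 0.1733 0.097 ] F [-3.6 -1.8 15.4] gap 0.1mm
up t=8.9 [0.4768 0.1728 0.1992] F [-1.   0.1 -0.2] gap 0.2mm
476 [0.47665372 0.17376193 0.07948354] [0.07508557 0.07986102 0.08095403] ((476.8516540527344, 173.23179626464844), (17.71514892578125, 17.695411682128906), 43.564453125)
```

View pics/w2.png

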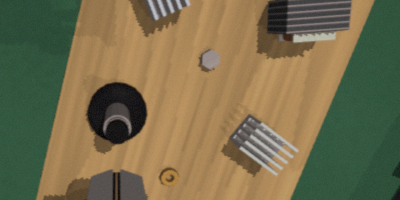

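The tip stopped at z = 0.080 with 16 N rising, and depth puts the cap top at 0.080, so the aerial is fully home. Now moving the aerial.

```bash
cat >> h.py <<'E'
def pick(x,y,yaw,ztcp,opening,zc=.16):
    q=rot(np.deg2rad(yaw))
    command_gripper(opening)
    goto((x,y,zc),q)
    movel((x,y,ztcp+.03)); movel((x,y,ztcp),v=.06,max_force=15); st("down")
    command_gripper(0.0); st("grip")
    movel((x,y,ztcp+.02),v=.06); movel((x,y,zc+.02),v=.2); return st("lift")
def place(x,y,yaw,ztcp,opening,zc=.18):
    q=rot(np.deg2rad(yaw))
    movel((x,y,zc),rot=q,v=.2); st("over")
    movel((x,y,ztcp+.02),v=.12); r=movel((x,y,ztcp),v=.03,max_force=8); st(f"set {r}")
    command_gripper(opening); pause(.2); st("open")
    movel((x,y,ztcp+.03),v=.06); movel((x,y,zc),v=.25); st("away")
E
python3 - <<'E'
from h import *
pick(.4770,.1732,20,.045,.55,zc=.16)
p,d=snapshot("wrist"); cv2.imwrite("pics/w3.png",p)
p,d=snapshot("side"); cv2.imwrite("pics/s3.png",p[100:400,150:450])
E
```

```text
down t=11.5 [0.4769 0.1734 0.0449] F [-0.8 -0.9  0.5] gap 51.7mm
grip t=12.1 [0.4771 0.1732 0.0451] F [ 0.4 -1.8  2.2] gap 21.7mm
lift t=13.3 [0.4765 0.1726 0.179 ] F [ 0.8  0.  -4. ] gap 21.2mm
```

View pics/s3.png

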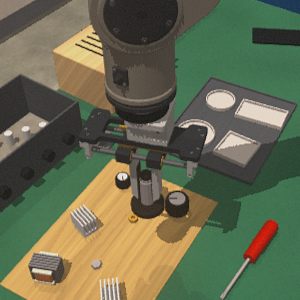

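The aerial hangs upright in the grip at about (148,200) in the crop, with the gap at 21–22 mm and the force at −4 N, as expected. Placing it.

```bash
python3 - <<'E'
from h import *
place(.579,-.137,0,.0515,.55)
E
```

```text
over t=15.2 [ 0.5789 -0.1358  0.1801] F [ 0.7  0.5 -4.4] gap 21.3mm
set True t=16.9 [ 0.5786 -0.1369  0.0511] F [-1.8 -0.5  7.6] gap 21.6mm
open t=17.8 [ 0.5779 -0.137   0.0504] F [ 0.1 -0.8 -0.5] gap 51.8mm
away t=19.0 [ 0.5789 -0.1372  0.1803] F [ 0.1  0.1 -0.9] gap 51.6mm
```

```bash
python3 - <<'E'
from h import *
p,d=snapshot("wrist"); cv2.imwrite("pics/w4.png",p)
o=pick(.494,.061,0,.028,.68,zc=.12)
if 38<o["finger_gap"]*94<47:
    place(.593,-.269,0,.0345,.68,zc=.14)
p,d=snapshot("wrist"); cv2.imwrite("pics/w5.png",p)
E
```

```text
down t=21.6 [0.4939 0.0612 0.0279] F [ 0.1 -0.6 -0. ] gap 64.0mm
grip t=22.0 [0.4941 0.061  0.0282] F [-0.4 -0.9  4.3] gap 43.0mm
lift t=23.1 [0.4936 0.0606 0.1392] F [-0.9 -0.5 -2.4] gap 43.5mm
over t=25.0 [ 0.593  -0.268   0.1402] F [ 0.3 -0.5 -0.2] gap 43.6mm
set True t=26.5 [ 0.5926 -0.2689  0.0343] F [-2.1  0.7  7.6] gap 43.2mm
open t=27.3 [ 0.5922 -0.2688  0.0338] F [-0.3  0.3  0.4] gap 63.9mm
away t=28.4 [ 0.5931 -0.2692  0.1406] F [-0.6  0.2 -0.8] gap 64.0mm
```

View pics/w5.png

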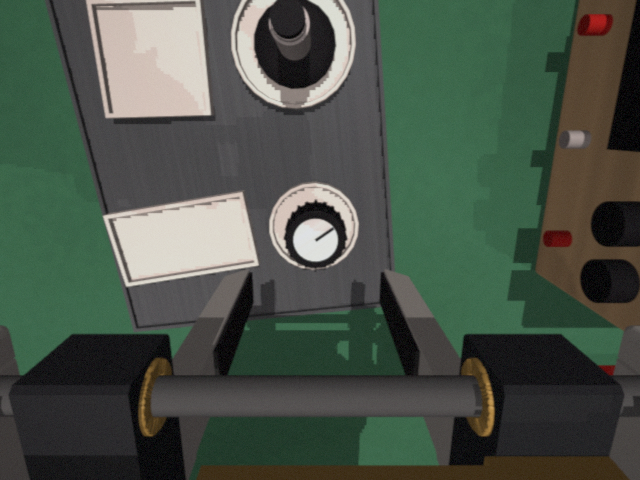

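View pics/w4.png

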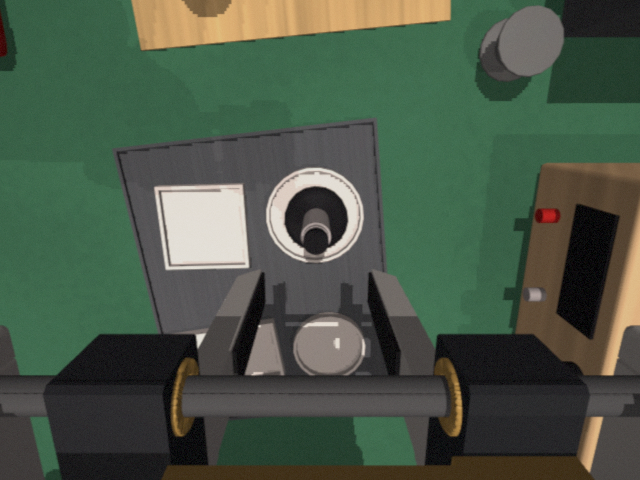

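The wrist views show the aerial standing in the large dish at (316,215) in w4, and the large knob seated in the small dish at (316,237) in w5. Next is the transformer; first I'll check clearance to the chassis box behind it.

```bash
python3 - <<'E'
from h import *
W=np.load("/tmp/Wtop.npy").reshape(-1,3)
k=(W[:,2]>.03)&(W[:,1]>.1)&(W[:,1]<.45)&(W[:,0]>.64); print(W[k].min(0),W[k].max(0))
o=pick(.5975,.3083,25,.030,.78,zc=.12)
E
```

```text
[0.7393265  0.10000492 0.03001568] [0.94769677 0.44998907 0.14501183]
down t=32.1 [0.5974 0.3084 0.0299] F [ 0.3 -0.3  0.4] gap 73.3mm
grip t=32.6 [0.5976 0.3084 0.0302] F [-0.2 -1.4  2.8] gap 49.8mm
lift t=33.7 [0.5973 0.3077 0.139 ] F [-0.  -0.2 -2.5] gap 49.8mm
```

```bash
python3 - <<'E'
from h import *
movel((.53,.1,.17),v=.2)
place(.480,-.147,1.5,.0365,.72,zc=.17)
p,d=snapshot("wrist"); cv2.imwrite("pics/w6.png",p)
o=pick(.4632,.3000,43.2,.029,.6,zc=.12)
p,d=snapshot("wrist"); cv2.imwrite("pics/w7.png",p)
E
```

```text
over t=36.3 [ 0.4803 -0.1458  0.17  ] F [ 0.  -0.2 -3.1] gap 49.7mm
set True t=38.1 [ 0.4797 -0.1469  0.0362] F [-0.9 -0.7  9.2] gap 50.1mm
open t=38.8 [ 0.4791 -0.1469  0.0358] F [-0.2 -0.5  1. ] gap 67.5mm
away t=40.0 [ 0.4799 -0.1472  0.1701] F [-0.3  0.2 -0.6] gap 67.9mm
down t=43.4 [0.4631 0.3002 0.0289] F [-0.2  0.3  0.1] gap 56.5mm
grip t=43.9 [0.4633 0.3    0.0291] F [-0.7 -0.7  2.6] gap 30.0mm
lift t=45.0 [0.4631 0.2993 0.1391] F [ 0.3 -1.1 -1.9] gap 29.6mm
```

View pics/w6.png

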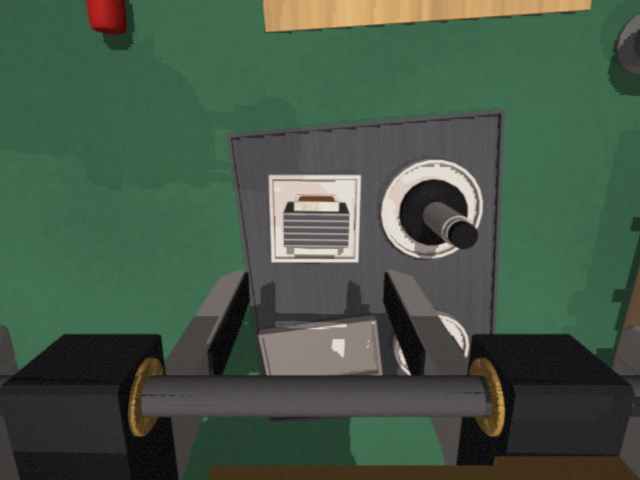

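View pics/w7.png

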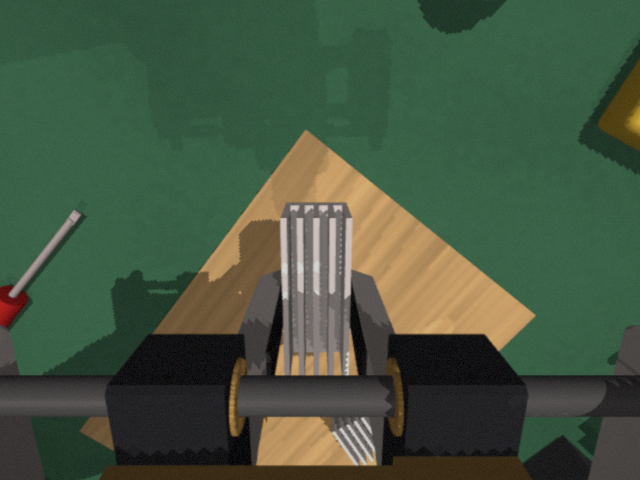

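The transformer sits flat inside the square dish at (316,228), and the sink is held square in the jaws. Placing the sink.

```bash
python3 - <<'E'
from h import *
movel((.47,.1,.17),rot=rot(np.deg2rad(70)),v=.2)
place(.4895,-.279,99.7,.0355,.55,zc=.17)
movel((.47,-.1,.30),v=.25)
goto((.35,-.50,.35),rot(np.deg2rad(-60))); st("parked")
for n in("top","side"):
    p,d=snapshot(n); cv2.imwrite(f"pics/{n}9.png",p); np.save(f"/tmp/{n}9.npy",d)
p,d=snapshot("top")
W=cloud(d,get_calibration("top")); z=W[...,2]
for nm,(x,y,r,zl) in dict(aer=(.579,-.137,.035,.06),knob=(.593,-.269,.03,.03),tr=(.48,-.147,.034,.035),sink=(.4895,-.279,.05,.028),ks=(.613,.067,.025,.016),ss=(.608,.1935,.035,.028)).items():
    k=(abs(W[...,0]-x)<r)&(abs(W[...,1]-y)<r)&(z>zl); q=W[k]
    print(nm,[np.round(a,1) for a in cv2.minAreaRect((q[:,:2]*1000).astype(np.float32))],np.nanpercentile(q[:,2],[10,50,95]).round(4))
E
```

```text
over t=48.2 [ 0.4896 -0.2782  0.1701] F [-0.1  0.2 -1.4] gap 29.7mm
set True t=50.0 [ 0.4892 -0.2789  0.0351] F [-1.5 -1.2  8.1] gap 29.8mm
open t=50.8 [ 0.4887 -0.2788  0.0347] F [-0.3 -0.6 -0.4] gap 51.9mm
away t=52.0 [ 0.4893 -0.2792  0.1701] F [ 0.3  0.8 -1.5] gap 51.7mm
parked t=54.9 [ 0.3504 -0.4995  0.3498] F [-0.7  0.2  0.4] gap 51.7mm
aer [array([ 578.4, -137.2]), array([21.1, 19.6]), np.float64(16.2)] [0.0693 0.0858 0.089 ]
knob [array([ 592.5, -269.3]), array([44.7, 43.9]), np.float64(23.8)] [0.0375 0.0416 0.0441]
tr [array([ 480.1, -146.6]), array([50.3, 42.5]), np.float64(0.5)] [0.0454 0.0507 0.0535]
sink [array([ 488.3, -279.5]), array([80.1, 31.7]), np.float64(10.0)] [0.0334 0.0407 0.0451]
ks [array([620.2,  67.3]), array([29.1, 28. ]), np.float64(0.3)] [0.0228 0.0272 0.0301]
ss [array([614.4, 192.1]), array([31.2, 44.2]), np.float64(74.8)] [0.0301 0.0359 0.0393]
```

View pics/top9.png

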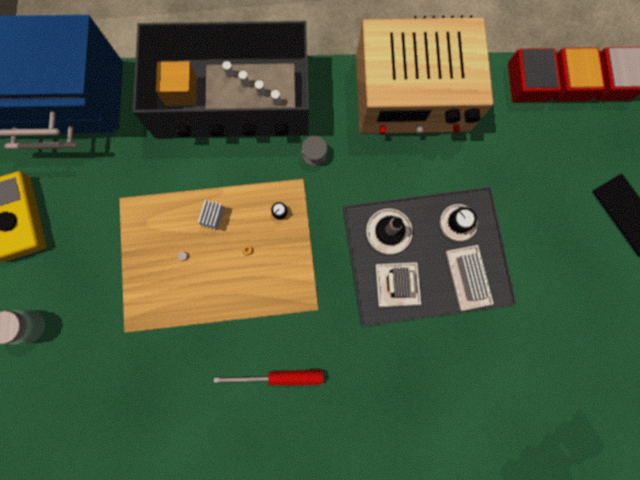

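View pics/side9.png

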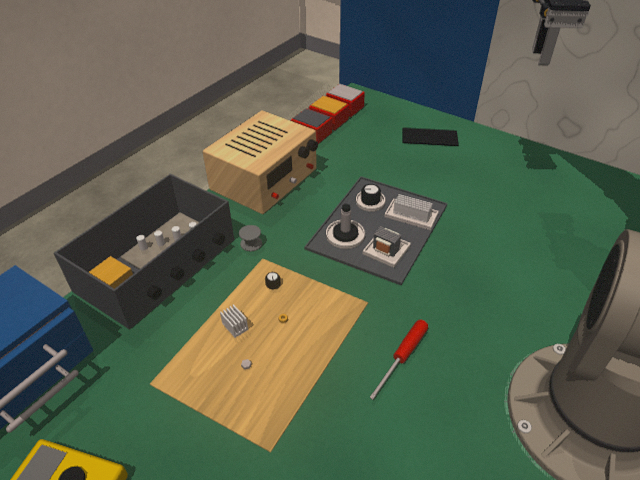

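All four parts stand in their dishes, at (389,231), (459,222), (402,283) and (472,277) in the top view. The look-alikes are at the same pixels as before, (211,215) and (279,211), and the robot is clear.

```bash
python3 - <<'E'
from h import *
A=np.nan_to_num(cloud(np.load("/tmp/top0.npy"),get_calibration("top"))); B=np.nan_to_num(cloud(np.load("/tmp/top9.npy"),get_calibration("top")))
for nm,(x,y,r,zl) in dict(ks=(.62,.067,.025,.016),ss=(.614,.1925,.04,.028)).items():
    for W in (A,B):
        k=(abs(W[...,0]-x)<r)&(abs(W[...,1]-y)<r)&(W[...,2]>zl); print(nm,W[k].mean(0).round(4))
print(finish_job())
E
```

```text
ks [0.6193 0.0669 0.0265]
ks [0.6194 0.0669 0.0266]
ss [0.6137 0.1918 0.0351]
ss [0.6143 0.1917 0.035 ]
the job is handed in; nothing more can be done
None
```

The job is done and handed in at about 55 s of the 125 s allowed.

- **Aerial pressed first:** I pushed it down with the closed fingers before moving anything else. It stopped hard at a cap height of 80 mm above the table, which is 78 mm above its underside, and a wrist-camera depth reading agreed.
- **Parts placed:** I then put the aerial, large knob, transformer and long heat sink into their dishes.
- **Final checks:** The last pictures show all four upright, each within about 2 mm of its dish centre and in line with the dish. The depth-read heights match parts standing on the dish floors, allowing for the top camera reading a few mm high. The robot is clear of everything.
- **Look-alikes:** The small knob and short heat sink are where they were, with depth centroids before and after within 0.6 mm.
- **Disagreement:** The two fixed cameras differed by 2–4 mm, which is more than their stated 2 mm accuracy. I averaged them, and no check failed.

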